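Take the disc off the tube rotator for washing

TASK

The disc of the tube rotator has to come off for washing. Pull the spring clip sideways out of the drive shaft and lay it flat in the steel dish beside the forceps; then draw the disc off the shaft and set it down flat on the grey mat, hub up and wholly on the mat. Set both parts down rather than dropping them, and leave the pipette stand, the glass jar, the tube rack and the forceps where they are.

Things in the scene. Friction and masses are not known exactly. Their poses are not given: they have to be found in the camera images.
- shaft_hole (a point): Cross hole of the rotator's steel drive shaft (16 mm, fixed, does not turn), 170 mm above the bench. Origin: hole's centre on the shaft axis. z: up along the shaft, leaning 32 deg from vertical to the rotator's front; shaft ends 12.5 mm beyond the hole. x: along the hole, towards the clip's loop, i.e. the way to pull; it points any way from sideways to downhill.
- clip_loop (a point): Steel spring clip (R-clip), 4 mm wire, 26 g, 67 mm long, flat in its own xy plane. Origin: centre of its loop, 25 mm across along y (8 mm flat sides to pinch), 4 mm thick; x points away from the legs, z along the shaft. Straight leg lies in the hole, sprung leg hugs the shaft's +y side. At the start the loop's centre is 36 mm along x and 5 mm along y from shaft_hole. 28 mm of pull frees it.
- clip_tip (a point): End of the clip's straight leg, 54 mm along -x and 5 mm along -y from clip_loop; axes as clip_loop.
- clip_arm (a joint): Bend of the clip's sprung leg (rad), about 0 at rest, up to 0.1 while its bump rides over the shaft about 8 mm into the pull; some 5 N of pull along x gets it past, after that it slides freely.
- disc_hub (a point): Grey plastic tube disc, 110 to 230 g: plate 130 mm across, 6 mm thick, with a round hub 32 mm across standing 24 mm above it, bore 18 mm right through. Origin on the axis, 18 mm above the plate's underside (12 mm above its top face, 12 mm below the hub's end); z runs out along the hub. It sits loose on the shaft, held only by the clip, which lies on the hub's end; with the clip out it slides off along shaft z.
- rotator: The tube rotator's white base, 180 x 130 x 45 mm, fixed. Origin on the bench right below shaft_hole; the base reaches 55 mm to its front (-x, where the dial and switch are) and 125 mm to its rear (+x). The shaft leans to -x.
- dish: Open steel dish, fixed, 160 (x) x 120 (y) x 20 mm high, walls and floor 3 mm. Origin: centre of its underside on the bench.
- mat: Grey ribbed drying mat, fixed, 190 x 190 x 4 mm. Origin: centre of its underside on the bench.
- carousel: White pipette stand, 1.3 kg, loose: round base 170 mm across, three pipettes leaning outwards to 110 mm from its axis, 275 mm high. Origin: centre of its underside.
- jar: Empty open glass jar, 80 mm across, 110 mm high, loose. Origin: centre of its underside.
- rack: White rack of small tubes, 85 (x) x 150 (y) x 61 mm high, loose. Origin: centre of its underside.
- forceps: Steel forceps, 130 (x) x 11 (y) x 6 mm, loose, lying flat along the -y side of the dish. Origin: centre of the underside.

How it is judged:
On the way, in this order (a step that is already met when the one before it is completed fails the run):
1. the clip is drawn clear of the shaft, the disc still seated (distance between clip_loop and shaft_hole above 0.07 m and distance between disc_hub and shaft_hole below 0.02 m), for 0.1 s.
2. the clip lies in the dish, let go, the disc still seated (x of clip_loop in the frame of dish between -0.077 and 0.077 m and y of clip_loop in the frame of dish between -0.057 and 0.057 m and z of clip_loop in the frame of dish between 0 and 0.01 m and x of clip_tip in the frame of dish between -0.077 and 0.077 m and y of clip_tip in the frame of dish between -0.057 and 0.057 m and z of clip_tip in the frame of dish between 0 and 0.01 m and contact force between the fingers and clip below 0.1 N and distance between disc_hub and shaft_hole below 0.02 m), for 0.2 s.
3. the disc is off the shaft (distance between disc_hub and shaft_hole above 0.06 m), for 0.1 s.
At the end, for the whole second after the job is handed in: The clip lies flat inside the dish (both ends inside its walls, under 10 mm above its underside); the disc lies flat on the mat (within 0.06 rad), hub up, its centre within 30 mm of the mat's centre along both mat axes, so wholly on it; both at rest (x of clip_loop in the frame of dish between -0.077 and 0.077 m and y of clip_loop in the frame of dish between -0.057 and 0.057 m and z of clip_loop in the frame of dish between 0 and 0.01 m and x of clip_tip in the frame of dish between -0.077 and 0.077 m and y of clip_tip in the frame of dish between -0.057 and 0.057 m and z of clip_tip in the frame of dish between 0 and 0.01 m and x of disc_hub in the frame of mat between -0.03 and 0.03 m and y of disc_hub in the frame of mat between -0.03 and 0.03 m and z of disc_hub in the frame of mat below 0.027 m and angle between disc_hub's own z axis and vertical below 0.06 rad and linear speed of each of disc, clip below 0.02 m/s); the robot touches nothing.
It fails at once if the clip is dropped (falls free at over 1 m/s) (linear speed of clip above 1 m/s and contact force between the fingers and clip below 0.05 N).
It fails at once if the disc is dropped (falls free at over 0.8 m/s) (linear speed of disc above 0.8 m/s and contact force between the fingers and disc below 0.05 N).
It fails at once if the pipette stand, jar, rack or forceps is moved by more than 15 mm or tipped (distance of any of carousel, jar, rack, forceps from where it was at the start of the episode above 0.015 m or angle between any of carousel, jar, rack, forceps's own z axis and vertical above 0.2 rad).
It also fails if it takes over 70 s, if anything falls off the work surface, if the arm or the gripper's body presses on something with over 40 N, if the wrist force passes 120 N, or if a joint passes its speed limit or range.

ROBOT

A 6-joint arm with a two-finger parallel gripper is mounted at the origin on the work surface. World frame = base frame: x ahead of the robot, y to its left, z up, the work surface at z = 0. Lengths are in m, angles in rad, forces in N, time in s.
With the tool pointing down it reaches from about 0.375 to 0.925 m from the base axis. Payload 5.7 kg.
Tool frame: the origin (TCP) lies midway between the tips of the shut fingers; the grasp point (between the pads) lies 19 mm behind it; z points along the fingers, x is the direction in which the jaws open and shut, and the axes are right-handed (so a half turn about z gives the same grasp; the last joint's range is limited). The gripper opens to 88 mm and grips with 3 to 60 N. Pads are 20 mm wide; open, the fingers measure 115 mm over their backs; the gripper's body (75 mm by 178 mm) begins 61 mm behind the grasp point.
Start: joints at [-1.419, 0.359, 1.51, -0, 1.272, -0.115], TCP at [0.158, -0.579, 0.193] pointing down, gripper open.
Joint ranges: [-2.97, 2.97], [-1.01, 2.36], [0.21, 2.38], [-0.96, 4.11], [0.2, 2.71], [-2.98, 2.98]. Speed limits (rad/s): [2.39, 2.39, 3.14, 3.14, 3.14, 3.14].

INTERFACE

Orientations are given as a unit quaternion [x, y, z, w].
In Python, from bench import move_ptp, servo_line, goto_joints, move_gripper, sleep, inverse_kinematics, capture, PlanningError, close_job, spot_in, silhouettes, current_clock, current_joint_pos, current_qvel, current_joint_torque, current_position, current_orientation, current_force, current_torque, current_finger_gap gives the robot as it stands. Calls block until the motion is done:
- move_ptp(position, orientation): joint-space move of the TCP to a pose.
- servo_line(position, orientation=None, rate=0.15, contact_N=None): straight line of the TCP; orientation=None keeps the orientation; rate is the mean speed in m/s. With contact_N (N) it stops when the force on the tool has changed by that much, and returns True; else False.
- goto_joints(angles): joint-space move.
- move_gripper(opening): finger opening in m; the grip force is fixed at half the most; returns when the fingers have stopped.
- sleep(seconds).
- inverse_kinematics(position, orientation): joint angles nearest the present ones, or None.
- capture(name): name is "scene" or "top" or "wrist"; returns a dict with "image" (384x512x3 uint8, blue, green, red), "range_z" (384x512 float32, m along the optical axis (not along the pixel's ray), 0 where there is no reading), "intrinsics" (3x3 intrinsics, pixels), "R" (3x3) and "t" (3): a world point X has camera coordinates R X + t. Camera axes: x right, y down, z forward; pixel columns grow to the right and rows downward; lengths in m; the calibration is good to about 2 mm. The wrist camera is an equidistant fisheye: a pixel r from the principal point sees the ray r / f radians off the axis. A picture is of the moment at which its call begins.
A pose or a line that the arm cannot do raises PlanningError and nothing moves.
- close_job(): hands the job in, once; it reports no verdict.
Trained networks look in the newest picture that a camera, given by its name, has taken for a name from the list of things; names that differ only in an ending like _2 or _b are one class to them, and where a whole thing is asked for, a point or a joint stands for the part that bears it (a point fixed in the world has none). Each returns a list of dicts, best first, with "conf" (0 to 1); they miss things now and then, are a little off and sometimes report something else, mostly with a low value. They report only what shows in the picture. A call takes as long as a camera call.
- spot_in(camera, query): "xy" ([column, row] in pixels, amid what is visible of it).
- silhouettes(camera, query): "region" (384x512 bool, what is visible of it) and "xy" ([column, row] in pixels, amid what is visible of it).
Readings, each from a call of its own:
- current_clock(): time.
- current_joint_pos(): joint angles.
- current_qvel(): joint speeds.
- current_joint_torque(): joint torques, N m.
- current_position(): TCP position.
- current_orientation(): TCP orientation.
- current_force(): force on the tool from outside, world axes, zero at the start.
- current_torque(): the same for the moment, N m.
- current_finger_gap(): finger opening in m.
Only numpy, scipy, OpenCV 4.12 (cv2) and the standard library are available. Lean on these libraries where they do the work, as an engineer would, in place of code of your own. Each camera call takes 0.05 s, during which the arm holds its last target. There are 200 camera calls.

## Working session

There is one attempt and no reset: what is moved stays moved. The work goes in short steps, each a Python script; the robot and the scene stay as the last script left them, time stands still between calls to the robot, and variables do not carry over. Pictures are saved under pics/ and viewed, about 8 in all and at most 12, crops included, and the job is handed in when it is done.

```bash
ls; mkdir -p pics; cat > h.py <<'E'
import numpy as np, cv2
from bench import *
from scipy.spatial.transform import Rotation as Ro
def cloud(c):
    z=c["range_z"];K=c["intrinsics"];v,u=np.mgrid[:z.shape[0],:z.shape[1]]
    P=np.stack([(u-K[0,2])/K[0,0]*z,(v-K[1,2])/K[1,1]*z,z],-1)
    W=(P-c["t"])@c["R"]   # R^T (P-t)
    W[z<=0]=np.nan
    return W
def proj(c,X):
    p=np.atleast_2d(X)@c["R"].T+c["t"];K=c["intrinsics"]
    return np.c_[p[:,0]/p[:,2]*K[0,0]+K[0,2],p[:,1]/p[:,2]*K[1,1]+K[1,2]]
E
python3 - <<'E'
from h import *
np.set_printoptions(precision=3,suppress=True)
ims=[]
for n in ("scene","top"):
    c=capture(n);W=cloud(c);ims.append(c["image"]);np.savez(""+n+"0.npz",**c)
    print(n,"cam",-c["R"].T@c["t"],"axis",c["R"][2],c["intrinsics"][0])
    for q in "clip_loop clip_tip disc_hub rotator dish mat carousel jar rack forceps".split():
        for s in silhouettes(n,q)[:2]:
            P=W[s["region"]];P=P[~np.isnan(P[:,0])]
            if len(P): print(q,round(s["conf"],2),np.round(s["xy"]),len(P),"med",np.median(P,0),"lo",np.percentile(P,2,0),"hi",np.percentile(P,98,0))
            else: print(q,s["conf"],s["xy"],"nodepth")
    cv2.imwrite(f"pics/{n}0.png",c["image"])
print(current_clock())
E
```

```text
pics
scene cam [ 1.147 -0.683  0.842] axis [-0.493  0.592 -0.638] [440.094   0.    251.389]
clip_loop 0.6 [203. 206.] 79 med [ 0.437 -0.046  0.008] lo [ 0.387 -0.06   0.001] hi [ 0.5   -0.034  0.012]
clip_loop 0.44 [150. 212.] 20 med [ 0.486 -0.248  0.163] lo [ 0.469 -0.259  0.152] hi [ 0.491 -0.236  0.169]
clip_tip 0.58 [148. 227.] 801 med [ 0.514 -0.285  0.163] lo [ 0.36  -0.339  0.001] hi [ 0.561 -0.143  0.182]
disc_hub 0.71 [145. 225.] 748 med [ 0.514 -0.286  0.164] lo [ 0.453 -0.34   0.12 ] hi [ 0.561 -0.219  0.182]
dish 0.72 [219. 202.] 1571 med [0.456 0.003 0.006] lo [ 0.37  -0.076  0.002] hi [0.538 0.06  0.022]
mat 0.68 [283. 175.] 1562 med [0.495 0.238 0.006] lo [0.421 0.149 0.002] hi [0.603 0.333 0.01 ]
mat 0.66 [151. 209.] 11 med [ 0.483 -0.248  0.163] lo [ 0.471 -0.256  0.152] hi [ 0.489 -0.236  0.169]
carousel 0.78 [292. 230.] 5283 med [ 0.732 -0.032  0.099] lo [ 0.661 -0.106  0.003] hi [0.814 0.044 0.262]
jar 0.86 [181. 313.] 1985 med [ 0.703 -0.36   0.089] lo [ 0.655 -0.387  0.004] hi [ 0.725 -0.317  0.112]
jar 0.36 [147. 227.] 719 med [ 0.514 -0.287  0.164] lo [ 0.454
[... 789 characters left out ...]
53 med [ 0.451 -0.003  0.004] lo [ 0.372 -0.068  0.001] hi [0.532 0.058 0.022]
mat 0.56 [152. 245.] 5835 med [0.509 0.243 0.005] lo [0.42  0.151 0.001] hi [0.604 0.335 0.008]
carousel 0.94 [256. 148.] 4423 med [ 0.705 -0.02   0.099] lo [ 0.655 -0.108  0.004] hi [0.808 0.053 0.269]
jar 0.61 [390. 161.] 1301 med [ 0.677 -0.333  0.105] lo [ 0.647 -0.377  0.013] hi [ 0.716 -0.308  0.112]
rack 0.86 [113. 183.] 2339 med [0.674 0.341 0.046] lo [0.62  0.268 0.007] hi [0.734 0.415 0.063]
forceps 0.6 [271. 285.] 28 med [ 0.401 -0.039  0.007] lo [ 0.385 -0.055  0.002] hi [ 0.485 -0.036  0.01 ]
forceps 0.45 [374. 241.] 77 med [ 0.486 -0.257  0.16 ] lo [ 0.471 -0.294  0.126] hi [ 0.494 -0.231  0.176]
1.1
```

```bash
python3 - <<'E'
from h import *
np.set_printoptions(precision=3,suppress=True)
a=cv2.imread("pics/scene0.png");b=cv2.imread("pics/top0.png")
ca=cv2.resize(a[170:290,80:230],(400,320),interpolation=cv2.INTER_CUBIC)
cb=cv2.resize(b[170:290,320:470],(400,320),interpolation=cv2.INTER_CUBIC)
o=np.vstack([np.hstack([ca,cb]),np.hstack([cv2.resize(a,(400,280)),cv2.resize(b,(400,280))])])
cv2.imwrite("pics/v1.png",o)
# disc plane fit per camera (RANSAC-ish): top face of plate
for n in("scene","top"):
    c=dict(np.load(n+"0.npz"));W=cloud(c)
    P=W[(np.abs(W-[.51,-.27,.145])<[.08,.09,.06]).all(-1)]
    rng=np.random.default_rng(0);best=0
    for _ in range(2000):
        A=P[rng.choice(len(P),3,False)];m=np.cross(A[1]-A[0],A[2]-A[0]);m/=np.linalg.norm(m)+1e-9
        if abs(m[2])<.7 or abs(m[2])>.95: continue
        k=np.abs((P-A[0])@m)<.003
        if k.sum()>best:best=k.sum();K=k
    Q=P[K];m0=Q.mean(0);m=np.linalg.svd(Q-m0)[2][2];m*=np.sign(m[2])
    print(n,best,len(P),"n",m,"lean deg",np.degrees(np.arccos(m[2])),"az",np.degrees(np.arctan2(m[1],m[0])),"m0",m0)
    # circle fit to outer pts
    u=np.cross(m,[0,0,1]);u/=np.linalg.norm(u);v=np.cross(m,u)
    xy=((Q-m0)@np.c_[u,v]).astype(np.float32)
    ctr,r=cv2.minEnclosingCircle(xy);ctr=np.array(ctr);print("centre topface",m0+u*ctr[0]+v*ctr[1],"r",r)
    h=(P-m0)@m;d=P-m0;S=P[(h>.012)]
    print("above plane",len(S),S.mean(0))
    # hub end
    S=P[(h>.019)&(h<.026)];print("hubend",len(S),S.mean(0) if len(S) else 0)
E
```

```text
scene 538 1936 n [-0.483  0.167  0.86 ] lean deg 30.71432926932996 az 160.87600673720502 m0 [ 0.519 -0.285  0.159]
centre topface [ 0.506 -0.277  0.15 ] r 0.06625545024871826
above plane 180 [ 0.496 -0.272  0.172]
hubend 66 [ 0.498 -0.271  0.171]
top 2440 2896 n [-0.502  0.17   0.848] lean deg 31.98518887509396 az 161.24161481792189 m0 [ 0.508 -0.278  0.15 ]
centre topface [ 0.506 -0.278  0.149] r 0.06552161276340485
above plane 313 [ 0.492 -0.265  0.169]
hubend 121 [ 0.495 -0.267  0.168]
```

View pics/v1.png

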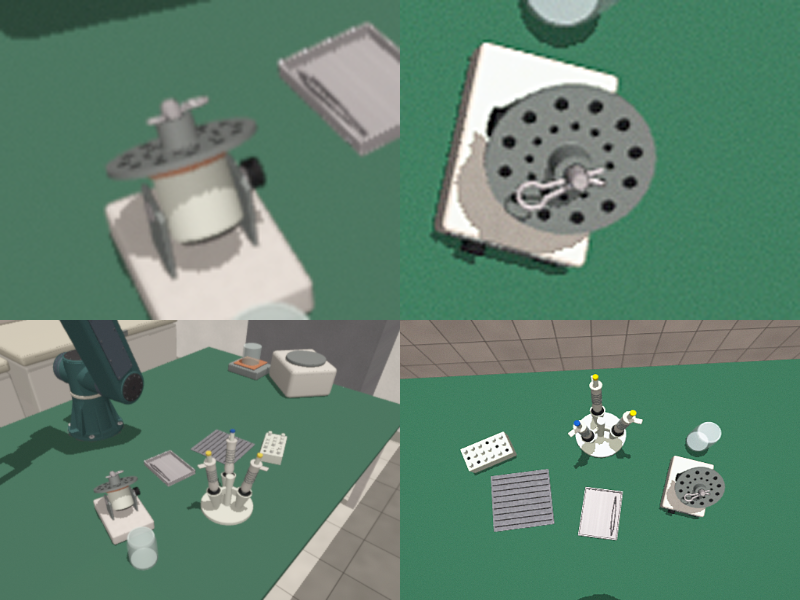

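```bash
cat > est.py <<'E'
from h import *
np.set_printoptions(precision=4,suppress=True)
n=np.array([-.503,.170,.848]);n/=np.linalg.norm(n)
top=np.array([.506,-.2777,.1493]); hole=top+.026*n
ux=np.cross([0,0,1],n);ux/=np.linalg.norm(ux);uy=np.cross(n,ux)
E
python3 - <<'E'
from est import *
print("hole",hole,"ux",ux,"uy",uy)
for nm in("scene","top"):
    c=dict(np.load(nm+"0.npz"));W=cloud(c)
    # clip by depth
    d=W-hole;h=d@n;x=d@ux;y=d@uy;r=np.hypot(x,y)
    k=(np.abs(h)<.007)&(r>.019)&(r<.056)
    q=np.c_[x[k],y[k]];v,u=np.where(k)
    print(nm,"n",len(q));print(np.c_[u,v,q*1000,h[k]*1000].round(0).astype(int)[:60].tolist())
c=dict(np.load("top0.npz"));W=cloud(c);im=c["image"].astype(int)
# project pixels to fixed height planes for dish/mat outline
K=c["intrinsics"];C=-c["R"].T@c["t"]
def onz(px,z):
    r=np.c_[(px[:,0]-K[0,2])/K[0,0],(px[:,1]-K[1,2])/K[1,1],np.ones(len(px))]@c["R"];return C+r*((z-C[2])/r[:,2])[:,None]
for nm,ctr,z,s in(("dish",[.452,-.003],.02,.14),("mat",[.51,.243],.004,.15)):
    capture("top")
    S=silhouettes("top",nm)[0];print(nm,S["conf"])
    cs,_=cv2.findContours(S["region"].astype(np.uint8),0,1);cc=max(cs,key=cv2.contourArea)[:,0].astype(float)
    p=onz(cc,z)[:,:2];print(cv2.minAreaRect((p*1000).astype(np.float32)))
    # color vs green bench alternative
    g=W[...,:2]; m=(np.abs(g-ctr)<s).all(-1)&(im[...,1]-np.maximum(im[...,0],im[...,2])<12)&(W[...,2]<.04)
    num,lab,st,_=cv2.connectedComponentsWithStats(m.astype(np.uint8));l=1+np.argmax(st[1:,4])
    cs,_=cv2.findContours((lab==l).astype(np.uint8),0,1);cc=max(cs,key=cv2.contourArea)[:,0].astype(float)
    p=onz(cc,z)[:,:2];print(" col",cv2.minAreaRect((p*1000).astype(np.float32)))
S=silhouettes("top","forceps")
for s in S[:3]:
    v,u=np.where(s["region"]);p=onz(np.c_[u,v].astype(float),.006);print("forceps",s["conf"],p.mean(0),p.min(0),p.max(0))
E
```

```text
hole [ 0.4929 -0.2733  0.1713] ux [-0.3202 -0.9474  0.    ] uy [ 0.803  -0.2714  0.5307]
scene n 27
[[153, 207, -30, -35, 2], [154, 207, -32, -34, 2], [155, 207, -33, -30, 2], [156, 207, -35, -26, 2], [157, 207, -36, -21, 2], [150, 208, -24, -40, 2], [151, 208, -25, -35, 2], [152, 208, -27, -36, 1], [153, 208, -29, -36, 0], [154, 208, -28, -17, 2], [156, 208, -32, -14, 1], [157, 208, -35, -19, 0], [148, 209, -17, -32, 2], [149, 209, -20, -34, 1], [150, 209, -22, -33, 0], [151, 209, -21, -20, 2], [152, 209, -22, -14, 2], [153, 209, -24, -12, 2], [154, 209, -26, -12, 1], [155, 209, -29, -17, -1], [147, 210, -12, -19, 3], [148, 210, -14, -21, 2], [151, 210, -20, -15, 0], [152, 210, -22, -18, -1], [135, 216, 21, 1, 2], [136, 216, 19, 0, 1], [138, 216, 17, 10, 1]]
top n 75
[[369, 237, -30, -14, 0], [365, 238, -36, -19, -3], [366, 238, -35, -17, 1], [367, 238, -33, -17, 0], [368, 238, -32, -16, 2], [369, 238, -29, -15, 1], [370, 238, -27, -15, 1], [371, 238, -25, -15, 0], [374, 238, -19, -13, -1], [375, 238, -18, -12, 0], [376, 238, -16, -11, 1], [364, 239, -38, -21, -1], [365, 239, -36, -
[... 594 characters left out ...]
 -13, -21, -1], [377, 242, -12, -19, 2], [378, 242, -9, -19, 1], [379, 242, -8, -18, 1], [363, 243, -38, -29, 2], [364, 243, -36, -29, 2], [374, 243, -16, -24, -1], [375, 243, -15, -22, 4], [376, 243, -14, -21, 4], [377, 243, -11, -21, 1], [363, 244, -37, -32, 1], [364, 244, -35, -31, 3], [373, 244, -17, -26, 1], [374, 244, -15, -26, 1], [375, 244, -14, -25, 1], [364, 245, -33, -34, 0], [365, 245, -32, -33, 1], [372, 245, -18, -29, 0], [373, 245, -17, -28, 1], [374, 245, -15, -27, 2], [364, 246, -33, -37, -1], [365, 246, -31, -35, 1], [366, 246, -30, -34, 2], [367, 246, -27, -35, -1]]Traceback (most recent call last):
  File "<stdin>", line 17, in <module>
IndexError: list index out of range
```

```bash
cat >> est.py <<'E'
def clipframe(deg):
    a=np.radians(deg);cx=np.cos(a)*ux+np.sin(a)*uy;return cx,np.cross(n,cx)
def quat(z,x):
    z=np.asarray(z,float)/np.linalg.norm(z);x=np.asarray(x,float);x=x-z*(x@z);x/=np.linalg.norm(x)
    return Ro.from_matrix(np.c_[x,np.cross(z,x),z]).as_quat()
E
python3 - <<'E'
from est import *
cx,cy=clipframe(215);loop=hole+.036*cx+.005*cy
print("cx",cx,"cy",cy,"loop",loop)
down=[0,0,-1]
for s in(1,-1):
    q=quat(-n,s*cy)
    for nm,p in(("stand",loop+.09*n),("grasp",loop-.006*n),("pull",loop+.06*cx)):
        print(s,nm,p,inverse_kinematics(p,q))
    for nm,p,x in(("dishA",[.45,.01,.05],[0,s,0]),("mat",[.51,.243,.05],[0,s,0]),("matx",[.51,.243,.05],[s,0,0])):
        print(s,nm,inverse_kinematics(p,quat(down,x)))
# dish, mat
c=capture("top");K=c["intrinsics"];C=-c["R"].T@c["t"];W=cloud(c);im=c["image"].astype(int)
def onz(px,z):
    r=np.c_[(px[:,0]-K[0,2])/K[0,0],(px[:,1]-K[1,2])/K[1,1],np.ones(len(px))]@c["R"];return C+r*((z-C[2])/r[:,2])[:,None]
for nm,ctr,z,s in(("dish",[.452,-.003],.02,.12),("mat",[.51,.243],.004,.13)):
    m=(np.abs(W[...,:2]-ctr)<s).all(-1)&(im[...,1]-im[...,2]<25)&(W[...,2]<.04)
    for src,mm in [("col",m)]+[("net%.2f"%t["conf"],t["region"]) for t in silhouettes("top",nm)[:1]]:
        num,lab,st,_=cv2.connectedComponentsWithStats(mm.astype(np.uint8));l=1+np.argmax(st[1:,4])
        cs,_=cv2.findContours((lab==l).astype(np.uint8),0,1);cc=max(cs,key=cv2.contourArea)[:,0].astype(float)
        p=onz(cc,z)[:,:2];print(nm,src,cv2.minAreaRect((p*1000).astype(np.float32)))
for s in silhouettes("top","forceps")[:3]:
    v,u=np.where(s["region"]);p=onz(np.c_[u,v].astype(float),.006);print("forceps",s["conf"],p.mean(0),p.min(0),p.max(0))
E
```

```text
cx [-0.1983  0.9317 -0.3044] cy [-0.8414 -0.3211 -0.4347] loop [ 0.4816 -0.2413  0.1582]
1 stand [ 0.4363 -0.2261  0.2345] [-0.8483 -0.1187  2.1408  0.4402  0.6705  1.7232]
1 grasp [ 0.4846 -0.2424  0.1531] [-0.768   0.1145  2.1823  0.6238  0.3992  1.5637]
1 pull [ 0.4697 -0.1854  0.1399] [-0.6565  0.0863  2.2731  0.6198  0.3011  1.6494]
1 dishA [-0.1315  0.3464  1.9835 -0.      0.8116 -1.7023]
1 mat [ 0.3224  0.4749  1.7344 -0.      0.9322 -1.2484]
1 matx [ 0.3224  0.4749  1.7344 -0.      0.9322  0.3224]
-1 stand [ 0.4363 -0.2261  0.2345] [-0.8483 -0.1187  2.1408  0.4402  0.6705 -1.4184]
-1 grasp [ 0.4846 -0.2424  0.1531] [-0.768   0.1145  2.1823  0.6238  0.3992 -1.5779]
-1 pull [ 0.4697 -0.1854  0.1399] [-0.6565  0.0863  2.2731  0.6198  0.3011 -1.4921]
-1 dishA [-0.1315  0.3464  1.9835 -0.      0.8116  1.4393]
-1 mat [ 0.3224  0.4749  1.7344 -0.      0.9322  1.8932]
-1 matx [ 0.3224  0.4749  1.7344 -0.      0.9322 -2.8192]
dish col ((451.1808166503906, -7.229667663574219), (121.31515502929688, 162.148681640625), 79.06189727783203)
dish net0.58 ((451.3375244140625, -5.35888671875), (120.87860870361328, 161.6143035888672), 78.87479400634766)
mat col ((511.330810546875, 243.10870361328125), (190.8559112548828, 190.68927001953125), 4.5324320793151855)
mat net0.68 ((512.2745971679688, 243.4628143310547), (189.77711486816406, 190.9940643310547), 4.381461143493652)
forceps 0.71 [ 0.4434 -0.0467  0.006 ] [ 0.3813 -0.0593  0.006 ] [ 0.5032 -0.0332  0.006 ]
```

```bash
python3 - <<'E'
from est import *
cx,cy=clipframe(215);loop=hole+.036*cx+.005*cy
q=quat(-n,-cy)
for d in(.15,.12): print(d,inverse_kinematics(loop+d*n,q))
move_ptp(loop+.13*n,q);
servo_line(loop+.085*n,q,rate=.15)
c=capture("wrist");np.savez("w1.npz",**c,pos=current_position(),ori=current_orientation())
print(current_clock(),current_position(),c["intrinsics"],-c["R"].T@c["t"],c["R"][2])
for qn in("clip_loop","disc_hub"):
    for s in silhouettes("wrist",qn)[:2]: print(qn,s["conf"],s["xy"],s["region"].sum())
cv2.imwrite("pics/w1.png",cv2.resize(c["image"],(768,576)))
E
```

```text
0.15 [-0.9147 -0.2482  2.0916  0.3998  0.8589 -1.3952]
0.12 [-0.8796 -0.1855  2.1183  0.4153  0.7637 -1.4018]
3.5167 [ 0.4389 -0.2273  0.2305] [[297.3186   0.     263.1458]
 [  0.     297.3186 189.2078]
 [  0.       0.       1.    ]] [ 0.3283 -0.1271  0.3708] [ 0.5372 -0.4129 -0.7355]
clip_loop 0.87 [258.8, 193.4] 512
disc_hub 0.68 [271.4, 206.3] 9723
disc_hub 0.28 [259.0, 194.8] 625
```

View pics/w1.png

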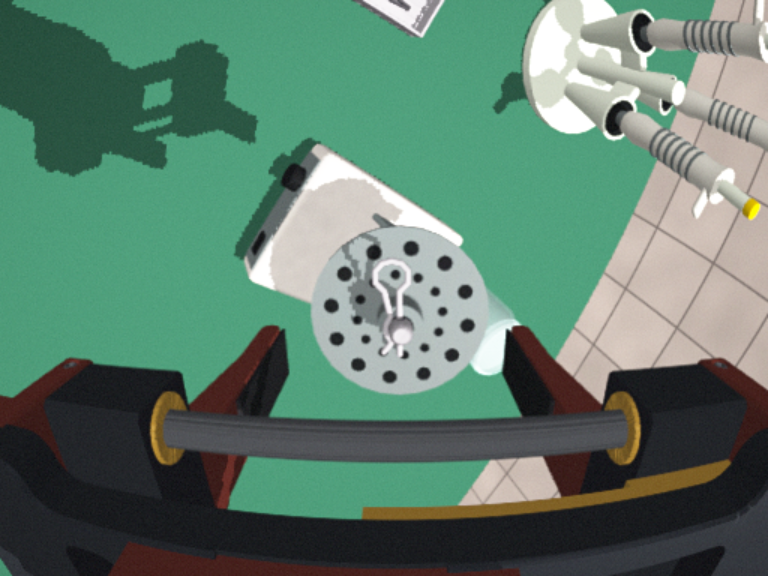

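```bash
cat >> est.py <<'E'
def fray(c,px):
    px=np.atleast_2d(px).astype(float);K=c["intrinsics"];d=(px-K[:2,2])/K[0,0];r=np.linalg.norm(d,axis=1)[:,None]
    v=np.hstack([np.sin(r)*d/np.maximum(r,1e-9),np.cos(r)]);return v@c["R"]
def fplane(c,px,p0,m):
    C=-c["R"].T@c["t"];v=fray(c,px);return C+v*(((p0-C)@m)/(v@m))[:,None]
def fproj(c,X):
    p=np.atleast_2d(X)@c["R"].T+c["t"];t=np.arctan2(np.hypot(p[:,0],p[:,1]),p[:,2]);a=np.arctan2(p[:,1],p[:,0]);K=c["intrinsics"]
    return np.c_[K[0,2]+K[0,0]*t*np.cos(a),K[1,2]+K[0,0]*t*np.sin(a)]
E
python3 - <<'E'
from est import *
c=dict(np.load("w1.npz"))
sh=fplane(c,[[400/1.5,331/1.5]],hole+.0125*n,n)[0]-hole; print("shaft end rel (ux,uy)",sh@ux,sh@uy)
im=c["image"]
# disc circle: fit ellipse on disc mask? use plate plane
g=im.astype(int)
v,u=np.mgrid[:384,:512];px=np.c_[u.ravel(),v.ravel()]
P=fplane(c,px,top,n)-top;r=np.hypot(P@ux,P@uy)
m=((g[...,1]-g[...,2])<28).ravel()&(r<.085)
e=m.reshape(384,512).astype(np.uint8)
# clip: bright pixels on clip plane
Q=fplane(c,px,hole,n)-hole;x=Q@ux*1e3;y=Q@uy*1e3
b=(g.min(-1).ravel()>205)&(np.hypot(x,y)<55)
print(b.sum());
L=b&(np.hypot(x,y)>19)&(x<0);(a,rr)=cv2.minEnclosingCircle(np.c_[x,y][L&(np.hypot(x+27,y+26)<17)].astype(np.float32));print("loop circ",a,rr,L.sum())
# overlay of model
big=cv2.resize(im[140:270,190:340],(750,650),interpolation=cv2.INTER_CUBIC)[:600]
def draw(X,col):
    for p in fproj(c,X): cv2.circle(big,tuple(int(t) for t in (p-[190,140]+.5)*5),1,col,-1)
T=np.linspace(0,2*np.pi,100)
draw(top+.065*(np.cos(T)[:,None]*ux+np.sin(T)[:,None]*uy),(0,0,255))
draw(hole+.0125*n+.008*(np.cos(T)[:,None]*ux+np.sin(T)[:,None]*uy),(0,0,255))
for deg,col in((215,(255,0,0)),(221,(0,255,0))):
    cx,cy=clipframe(deg);loop=hole+.036*cx+.005*cy
    draw(loop+.0125*(np.cos(T)[:,None]*ux+np.sin(T)[:,None]*uy),col)
    draw(np.linspace(hole-.018*cx,hole+.026*cx,40),col)
cv2.imwrite("pics/w1b.png",big)
E
```

```text
shaft end rel (ux,uy) -0.002112313614420879 -0.0034445827410542512
470
loop circ (-23.894014358520508, -24.832273483276367) 14.10261344909668 268
```

View pics/w1b.png

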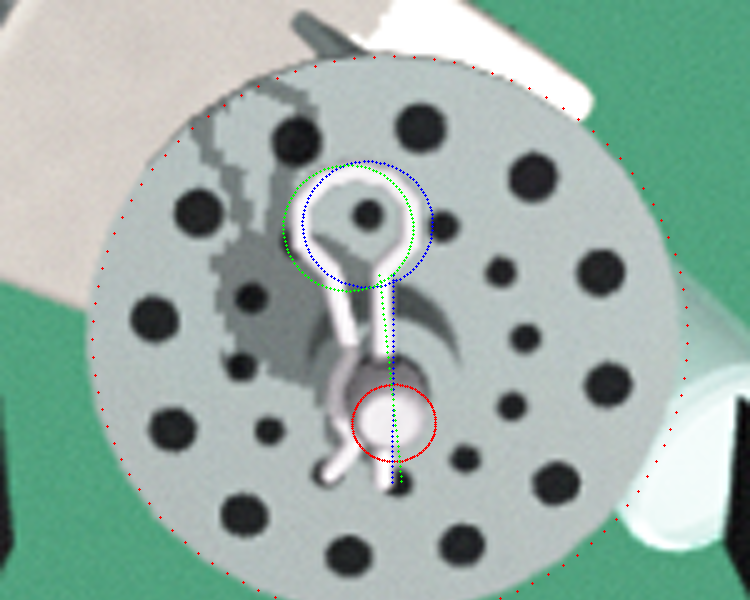

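```bash
cat >> est.py <<'E'
cx,cy=clipframe(217);loop=hole+.036*cx+.006*cy
qg=quat(-n,-cy)
E
python3 - <<'E'
from est import *
move_gripper(.05)
p=loop-.006*n
servo_line(p,qg,rate=.08)
f0=current_force();print("pre",f0)
g=move_gripper(.0);sleep(.2)
print("gap",current_finger_gap(),"dF",current_force()-f0,"components cx cy n",[(current_force()-f0)@a for a in(cx,cy,n)])
c=capture("wrist");cv2.imwrite("pics/w2.png",cv2.resize(c["image"][130:330,120:400],(784,560),interpolation=cv2.INTER_CUBIC))
print(current_clock())
E
```

```text
pre [-0.4373  0.7896 -0.1581]
gap 0.00017369884573237537 dF [ 0.6045 -0.7628 -0.2805] components cx cy n [np.float64(-0.7496923645025693), np.float64(-0.11568977891605216), np.float64(-0.6713075350591121)]
6.7833
```

View pics/w2.png

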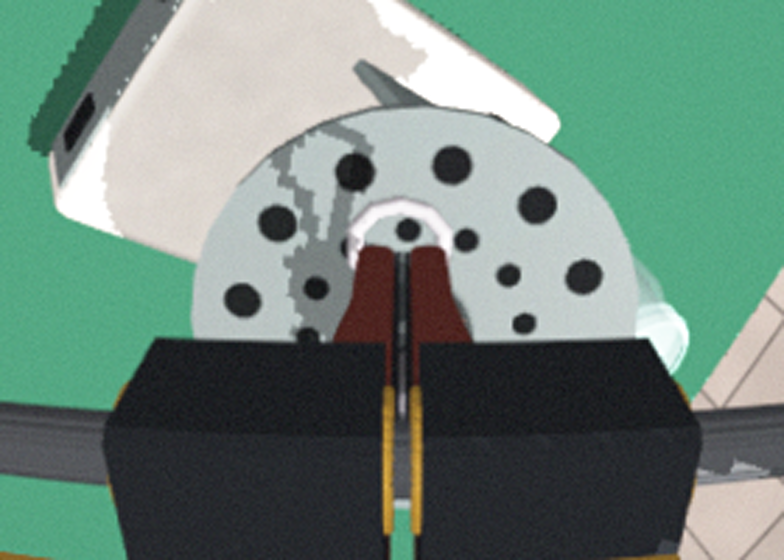

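```bash
python3 - <<'E'
from est import *
print("p",loop-.006*n,"cur",current_position(),"rot err",(Ro.from_quat(qg).inv()*Ro.from_quat(current_orientation())).magnitude())
c=capture("wrist")
f=lambda X:((fproj(c,X)-[120,130])*2.8).round(0)
T=current_position();print("TCP px in view",f(T),"grasp pt",f(T+.019*n),"TCP+.006",f(T+.006*n),"loop far end",f(loop+.0125*cx),"loop sides",f(loop+.0125*cy),f(loop-.0125*cy))
# wrist depth of loop far arc
Z=c["range_z"]
for v in range(198,230,8):
    u=400;pu,pv=int(u/2.8+120),int(v/2.8+130)
    r=fray(c,[[pu,pv]])[0];ca=r@c["R"][2];P=-c["R"].T@c["t"]+r*Z[pv,pu]/ca
    print(v,"h above hole plane",(P-hole)@n*1e3,"cx",(P-hole)@cx*1e3)
# finger tip depth
for u,v in((378,255),(430,255),(378,300),(430,300)):
    pu,pv=int(u/2.8+120),int(v/2.8+130)
    r=fray(c,[[pu,pv]])[0];P=-c["R"].T@c["t"]+r*Z[pv,pu]/(r@c["R"][2])
    print("finger",u,v,"rel TCP n,cx,cy",[(P-T)@a*1e3 for a in(n,cx,cy)])
E
```

```text
p [ 0.4828 -0.2433  0.1522] cur [ 0.4827 -0.2433  0.1522] rot err 5.8725767020036885e-05
TCP px in view [[399. 240.]] grasp pt [[399. 269.]] TCP+.006 [[399. 249.]] loop far end [[399. 199.]] loop sides [[347. 249.]] [[452. 248.]]
198 h above hole plane -0.8192493427190233 cx 48.96116405552387
206 h above hole plane 1.6814809420833456 cx 47.70364377913715
214 h above hole plane -0.18274368911890437 cx 45.00027220847931
222 h above hole plane -25.906023146374572 cx 33.836840771708815
finger 378 255 rel TCP n,cx,cy [np.float64(35.32797655840125), np.float64(10.053901321720476), np.float64(4.286177399796714)]
finger 430 255 rel TCP n,cx,cy [np.float64(35.071571326809114), np.float64(9.942171268247792), np.float64(-5.911446120788566)]
finger 378 300 rel TCP n,cx,cy [np.float64(57.15733398837821), np.float64(10.15114115128488), np.float64(3.7471193919863652)]
finger 430 300 rel TCP n,cx,cy [np.float64(58.338431588543585), np.float64(10.686956648547769), np.float64(-5.160736356942497)]
```

```bash
python3 - <<'E'
from est import *
def tool(c,pos,ori):
    v,u=np.mgrid[:384,:512];r=fray(c,np.c_[u.ravel(),v.ravel()]);P=-c["R"].T@c["t"]+r*(c["range_z"].ravel()/(r@c["R"][2]))[:,None]
    return (P-pos)@Ro.from_quat(ori).as_matrix()
np.set_printoptions(precision=1,suppress=True)
c=dict(np.load("w1.npz"));Q=tool(c,c["pos"],c["ori"])*1e3;I=c["image"].reshape(-1,3)
c2=capture("wrist");Q2=tool(c2,current_position(),current_orientation())*1e3;I2=c2["image"].reshape(-1,3)
for Q,I in((Q,I),(Q2,I2)):
    k=(np.abs(Q[:,0])<70)&(np.abs(Q[:,1])<16)&(Q[:,2]<10)&(Q[:,2]>-80)&(I.max(1)<120)&~((I[:,1].astype(int)-I[:,2])>20)
    S=Q[k];C=I[k];o=np.argsort(-S[:,2]);print(len(S));print(np.c_[S,C][o[::max(1,len(o)//25)]][:14])
E
```

```text
3181
[[ 44.4   0.2 -29.  101.  104.   90. ]
 [-51.7 -10.6 -33.4  32.   34.   74. ]
 [-52.2 -10.4 -36.2  34.   39.   75. ]
 [ 47.7 -10.2 -38.9  32.   38.   75. ]
 [ 43.9   5.6 -41.2  20.   17.   16. ]
 [-44.1  -4.5 -43.8  35.   33.   29. ]
 [-43.8   8.9 -46.1  34.   33.   32. ]
 [ 43.9   5.1 -48.5  22.   25.   22. ]
 [ 46.4  -9.2 -50.6  31.   34.   69. ]
 [ 43.4  -0.7 -52.4  24.   16.   18. ]
 [-44.8  -9.3 -54.3  23.   23.   25. ]
 [ 46.8 -10.6 -56.4  33.   36.   77. ]
 [-47.3 -10.5 -58.5  33.   39.   75. ]
 [ 45.7  -9.7 -60.3  24.   28.   60. ]]
1416
[[ -0.4  -8.3 -29.3  90.   86.   80. ]
 [  7.1  -9.8 -33.1  33.   36.   81. ]
 [  7.  -10.4 -36.2  31.   32.   75. ]
 [ -8.1 -10.2 -38.6  40.   43.   81. ]
 [  7.9 -10.7 -41.4  31.   35.   76. ]
 [  0.2  -9.1 -44.5  73.   69.   68. ]
 [ -3.5 -10.8 -47.2  27.   34.   74. ]
 [  8.  -10.6 -49.5  31.   39.   77. ]
 [ -8.5 -10.8 -51.3  54.   57.   87. ]
 [ -3.4 -10.4 -52.8  33.   38.   81. ]
 [ -7.9 -10.2 -54.8  31.   32.   78. ]
 [  8.7 -10.6 -57.   28.   36.   79. ]
 [  6.1 -10.7 -58.3  33.   38.   77. ]
 [  6.1 -10.5 -60.2  32.   38.   79. ]]
```

```bash
cat >> est.py <<'E'
TIP=.0297  # measured: finger tips end this far short of the reported TCP
E
python3 - <<'E'
from est import *
p=loop-(.006+TIP)*n
for d in(0,.03,.05): print(inverse_kinematics(p+d*cx,qg), inverse_kinematics(p+d*cx+.06*n,qg))
move_gripper(.05)
print("contact",servo_line(p,qg,rate=.06,contact_N=8),current_position()-p)
f0=current_force()
move_gripper(.0);sleep(.2)
d=current_force()-f0
print("gap",current_finger_gap(),"dF cx cy n",d@cx,d@cy,d@n)
c=capture("wrist");cv2.imwrite("pics/w3.png",cv2.resize(c["image"][130:330,120:400],(560,400),interpolation=cv2.INTER_CUBIC))
print(current_clock())
E
```

```text
[-0.7537  0.19    2.1881  0.7481  0.3295 -1.7351] [-0.7971  0.0388  2.1777  0.5506  0.4785 -1.5523]
[-0.7042  0.1876  2.2376  0.8152  0.2726 -1.767 ] [-0.7457  0.0261  2.2265  0.55    0.4266 -1.5165]
[-0.6673  0.1885  2.2692  0.8765  0.2333 -1.8012] [-0.7067  0.0196  2.2577  0.5457  0.3898 -1.4846]
contact False [-0.0001  0.0001 -0.0002]
gap 0.023770613882970314 dF cx cy n -0.6237119453169027 -0.500991818066161 0.6623133637662092
9.2167
```

View pics/w3.png

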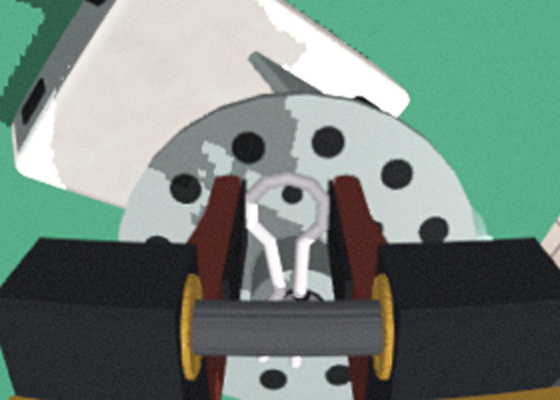

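```bash
python3 - <<'E'
from est import *
p=loop-(.006+TIP)*n
for d in(.012,.03,.042):
    servo_line(p+d*cx,qg,rate=.04);f=current_force();print(d,"gap",current_finger_gap(),"F",f@cx,f@cy,f@n)
sleep(.15)
servo_line(p+.042*cx+.06*n,qg,rate=.12)
c=capture("wrist");print("gap",current_finger_gap(),current_clock())
cv2.imwrite("pics/w4.png",cv2.resize(c["image"][130:330,120:400],(560,400),interpolation=cv2.INTER_CUBIC))
dx=np.array([np.cos(np.radians(-11)),np.sin(np.radians(-11)),0]);dy=np.array([-dx[1],dx[0],0])
g=np.array([.451,-.006,0])-.02*dx+.012*dy
for z in(.15,.02-TIP,.004-TIP): print(z,g,inverse_kinematics(g+[0,0,z],quat([0,0,-1],dy)))
# depth on clip: angle in tool frame
E
```

```text
0.012 gap 0.023907526412035387 F 1.016126217418395 -0.6644225317504121 0.03789142572056313
0.03 gap 0.023768678165637755 F -0.2946872653956465 0.7561798914438749 -0.3057672513745837
0.042 gap 0.023940722403561505 F 0.16384219738746564 0.3248408983179633 -0.8678384136274087
gap 0.023747455915960277 11.5667
0.15 [0.4337 0.0096 0.    ] [-0.1374  0.1687  1.9056 -0.      1.0673 -1.5162]
-0.0097 [0.4337 0.0096 0.    ] [-0.1374  0.4451  2.0656 -0.      0.6309 -1.5162]
-0.0257 [0.4337 0.0096 0.    ] [-0.1374  0.4787  2.0758 -0.      0.587  -1.5162]
```

View pics/w4.png

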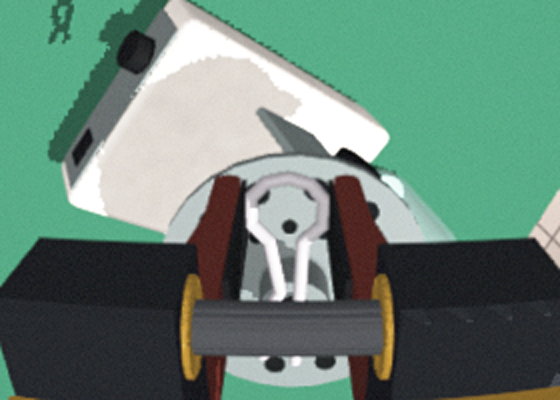

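```bash
cat >> est.py <<'E'
dx=np.array([np.cos(np.radians(-11)),np.sin(np.radians(-11)),0]);dy=np.array([-dx[1],dx[0],0])
gd=np.array([.451,-.006,0])-.02*dx+.012*dy
qd=quat([0,0,-1],dy)
E
python3 - <<'E'
from est import *
try: servo_line(gd+[0,0,.13],qd,rate=.15)
except PlanningError as e: print("ptp",e); move_ptp(gd+[0,0,.13],qd)
print(current_clock(),current_finger_gap())
servo_line(gd+[0,0,.025-TIP],qd,rate=.12)
print("contact",servo_line(gd+[0,0,.002-TIP],qd,rate=.02,contact_N=4),"tip z",current_position()[2]+TIP,current_force())
z=current_position()[2]
servo_line(gd+[0,0,z+.0008],qd,rate=.02)
move_gripper(.038);sleep(.1)
servo_line(gd+[0,0,.12],qd,rate=.12)
c=capture("top");print(current_clock())
c=capture("wrist");cv2.imwrite("pics/w5.png",cv2.resize(c["image"][100:300,120:400],(560,400),interpolation=cv2.INTER_CUBIC))
E
```

```text
13.1417 0.023959234336635937
contact True tip z 0.002938072853918911 [-0.8992 -0.2151  5.7438]
17.6667
```

View pics/w5.png

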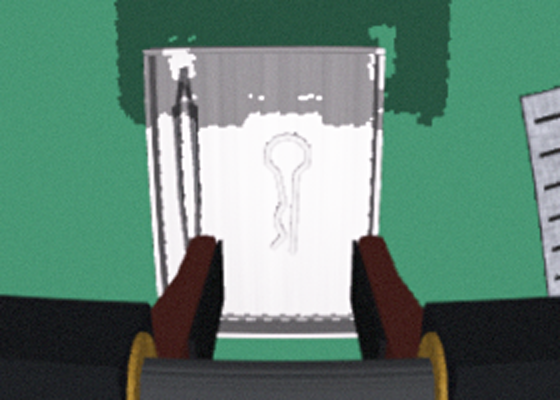

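```bash
cat >> est.py <<'E'
ax=top+.0007*cy
ph=ax+(.003-TIP)*n
qm=quat([0,0,-1],[np.cos(np.radians(50)),np.sin(np.radians(50)),0])
mat=np.array([.5115,.2433,0])
E
python3 - <<'E'
from est import *
for d in(0,.04,.08,.12): print(d,inverse_kinematics(ph+d*n,qg))
print(inverse_kinematics(mat+[0,0,.15],qm),inverse_kinematics(mat+[0,0,.012-TIP],qm))
c=capture("top")
for s in silhouettes("top","clip_loop")[:2]: print(s["conf"],s["xy"])
for s in silhouettes("top","forceps")[:2]: print("f",s["conf"],s["xy"])
move_gripper(.085)
try: servo_line(ph+.12*n,qg,rate=.18)
except PlanningError as e: print("ptp",e); move_ptp(ph+.12*n,qg)
print("contact",servo_line(ph,qg,rate=.08,contact_N=10),(current_position()-ph)@n)
f0=current_force();move_gripper(.0);sleep(.2);d=current_force()-f0
print("gap",current_finger_gap(),"dF",d@cx,d@cy,d@n,current_clock())
c=capture("wrist");cv2.imwrite("pics/w6.png",cv2.resize(c["image"][130:330,120:400],(560,400),interpolation=cv2.INTER_CUBIC))
E
```

```text
0 [-0.7816  0.2365  2.1178  0.7239  0.3604 -1.7306]
0.04 [-0.8082  0.1431  2.117   0.6062  0.4468 -1.6222]
0.08 [-0.838   0.0511  2.1078  0.5254  0.5451 -1.5506]
0.12 [-0.8715 -0.0379  2.0906  0.471   0.6522 -1.5055]
[ 0.322   0.3532  1.6352 -0.      1.1531 -0.5506] [ 0.322   0.5769  1.775  -0.      0.7897 -0.5506]
contact False 0.0003313066354913866
gap 0.031171140276963917 dF 0.6633291644706254 1.9146598229272833 0.06277529744913142 23.2417
```

View pics/w6.png

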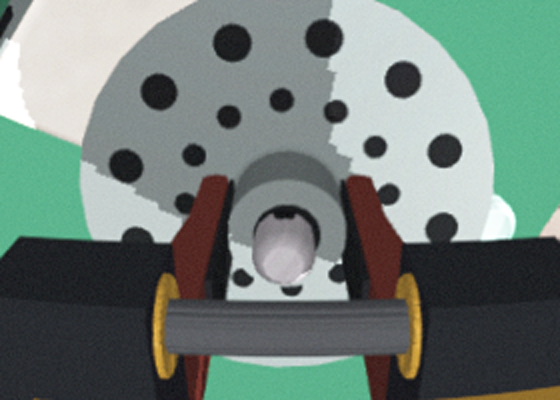

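```bash
python3 - <<'E'
from est import *
for d in(.02,.05,.1):
    servo_line(ph+d*n,qg,rate=.06);f=current_force();print(d,"gap",current_finger_gap(),"F",f@cx,f@cy,f@n,"tq",current_torque())
c=capture("wrist");np.savez("w7.npz",**c,pos=current_position(),ori=current_orientation())
print(current_clock())
cv2.imwrite("pics/w7.png",cv2.resize(c["image"][100:330,100:420],(640,460),interpolation=cv2.INTER_CUBIC))
E
```

```text
0.02 gap 0.030782052212625 F 0.974863662181131 1.856423671691629 -0.44000429525347096 tq [ 0.0252  0.4684 -0.0801]
0.05 gap 0.030942550699165038 F 0.49020580732763797 1.5183085798139095 -2.0869889977147893 tq [0.0955 0.3049 0.0074]
0.1 gap 0.031392108883106805 F 1.2398867594465244 1.2056314536985129 -1.7649510670888962 tq [0.0715 0.3129 0.0351]
25.4583
```

View pics/w7.png

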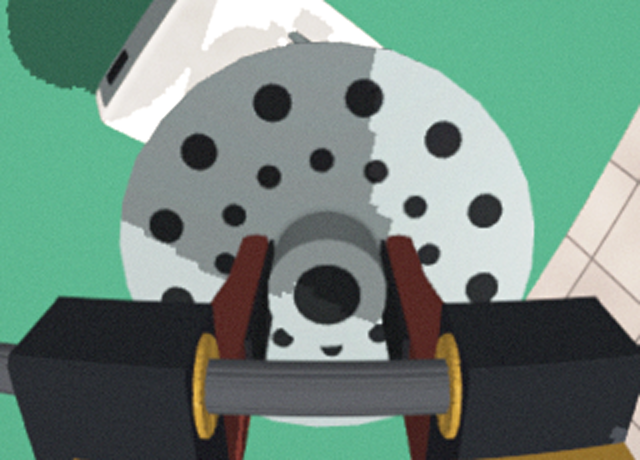

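```bash
python3 - <<'E'
from est import *
servo_line(mat+[0,0,.15],qm,rate=.15)
pos,ori=current_position(),current_orientation();c=capture("wrist")
v,u=np.mgrid[:384,:512];r=fray(c,np.c_[u.ravel(),v.ravel()]);P=-c["R"].T@c["t"]+r*(c["range_z"].ravel()/(r@c["R"][2]))[:,None]
Q=(P-pos)@Ro.from_quat(ori).as_matrix()*1e3
I=c["image"].reshape(-1,3).astype(int)
k=(np.hypot(Q[:,0],Q[:,1])<72)&(np.abs(Q[:,2]+27)<15)&(np.hypot(Q[:,0],Q[:,1])>20)
S=Q[k]
for _ in range(4):
    m0=S.mean(0);m=np.linalg.svd(S-m0,full_matrices=False)[2][2];S=S[np.abs((S-m0)@m)<2.5]
m*=-np.sign(m[2]);print(len(S),"plate normal in tool (hub dir ~ -z)",m,"tilt",np.arccos(-m[2]),"z at axis",m0[2]-(-m[:2]@m0[:2]*-1)/m[2]*-1 if 0 else m0[2]+(m[:2]@m0[:2])/m[2])
print("enclosing",cv2.minEnclosingCircle(S[:,:2].astype(np.float32)),"gap",current_finger_gap(),current_clock(),pos)
E
```

```text
19315 plate normal in tool (hub dir ~ -z) [-0.0005 -0.0008 -1.    ] tilt 0.0009632932289333867 z at axis -26.656994347453196
enclosing ((-0.0809774249792099, -0.48485592007637024), 65.48812866210938) gap 0.03126275938969704 29.0833 [0.5114 0.243  0.1501]
```

```bash
python3 - <<'E'
from est import *
servo_line(mat+[0,0,.0],qm,rate=.12)
print("contact",servo_line(mat+[0,0,-.0185],qm,rate=.02,contact_N=3),current_position()[2],current_force())
move_gripper(.075);sleep(.2)
servo_line(mat+[0,0,.15],qm,rate=.1)
c=capture("wrist");cv2.imwrite("pics/w8.png",cv2.resize(c["image"][60:340,60:460],(560,392)))
servo_line(np.array([.40,.3,.28]),qm,rate=.2);sleep(.2)
c=capture("top");cv2.imwrite("pics/t8.png",cv2.resize(c["image"][100:330,60:440],(760,460)))
W=cloud(c);P=W[(np.abs(W-[.5115,.2433,.012])<[.09,.09,.006]).all(-1)]
k=np.abs(P[:,2]-.010)<.004;Q=P[k];m0=Q.mean(0);m=np.linalg.svd(Q-m0,full_matrices=False)[2][2]
print("plate z",m0,"tilt",np.arccos(abs(m[2])),cv2.minEnclosingCircle(Q[np.hypot(*(Q[:,:2]-mat[:2]).T)<.075][:,:2].astype(np.float32)))
for q in("clip_loop","disc_hub","carousel","jar","rack","forceps"): print(q,[(round(s["conf"],2),np.round(s["xy"])) for s in spot_in("top",q)[:2]])
print(current_clock(),current_force())
a=cv2.imread("pics/w8.png");b=cv2.imread("pics/t8.png");cv2.imwrite("pics/v8.png",np.vstack([cv2.resize(b,(500,303)),cv2.resize(a,(500,290))]))
E
```

```text
contact True -0.016444849894195736 [-0.8701  0.732   4.6296]
plate z [0.5088 0.2431 0.0097] tilt 0.0018879312955095082 ((0.5116325616836548, 0.24332329630851746), 0.0746961310505867)
clip_loop [(0.53, array([250., 250.]))]
disc_hub [(0.75, array([158., 247.])), (0.64, array([382., 233.]))]
carousel [(0.77, array([255., 146.])), (0.35, array([252., 267.]))]
jar [(0.55, array([389., 161.]))]
rack [(0.85, array([111., 186.]))]
forceps [(0.53, array([270., 288.]))]
35.7417 [ 0.2372 -0.9324 -0.2408]
```

View pics/v8.png

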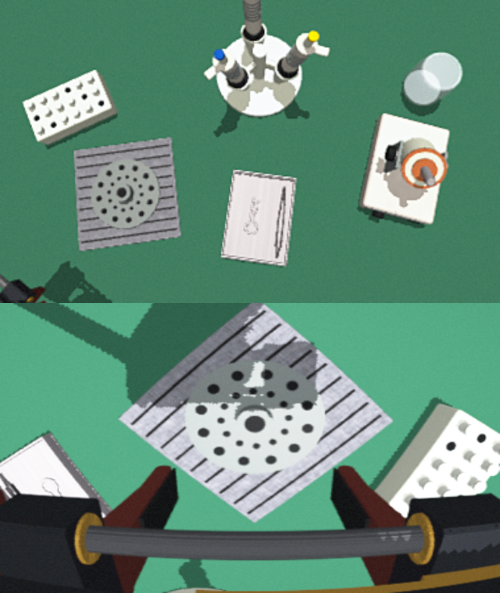

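The disc is flat, centred on the mat and hub up. The clip lies flat in the dish and the other items have not moved. Handing in.

```bash
python3 -c "
from bench import *
print(close_job())"
```

```text
the job is handed in; nothing more can be done
None
```

Both parts are off and set down, and the job is handed in at about 36 s of the 70 s allowed. No verdict was reported.

**What I did:** I pulled the spring clip about 42 mm out of the shaft. I laid it flat in the dish beside the forceps, letting go with the fingertips on the dish floor. Then I drew the disc 100 mm along the shaft and lowered it onto the mat until it touched, and let go.

**What went wrong:** The first attempt at the clip closed on nothing above it. The wrist camera's depth image showed the fingertips end about 30 mm short of the reported TCP. I corrected for that, and touching the dish floor and the mat confirmed it within 1 mm.

**Last checks:**
- **Disc:** the plate's top face is at z about 10 mm with a tilt of about 0.002 rad. Before release it sat within 1 mm of the tool axis, which was over the mat's centre. My circle fit after placing caught mat points too (radius 75 mm), so it does not confirm the centring, but the pictures show the disc wholly on the mat and hub up.
- **Clip:** the pictures show it flat inside the dish, clear of the forceps. I did not measure its height or end positions.
- **Other items:** the pipette stand, jar, rack and forceps show in the same places, within about 3 pixels.
- **Network disagreement:** it gave a second "disc" at the bare rotator and a second, low-confidence "pipette stand" at the dish. The picture contradicts both.
- **Robot:** it was clear of everything, with only about 1 N of noise on the force reading.

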